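# Open the legs of a folding tray table

## Robot

A 6-joint arm with a two-finger parallel gripper is mounted at the origin on the work surface. World frame = base frame: x ahead of the robot, y to its left, z up, the work surface at z = 0. Lengths are in m, angles in degrees, forces in N, time in s.
With the tool pointing down it reaches from about 0.375 to 0.9 m from the base axis. Payload 3.1 kg.
Tool frame: the origin (TCP) lies midway between the tips of the shut fingers; the grasp point (between the pads) lies 19 mm behind it; z points along the fingers, y is the line along which they close (so a half turn about z gives the same grasp; the last joint's range is limited). The gripper opens to 87 mm and grips with 3 to 60 N. Pads are 19 mm wide; open, the fingers measure 117 mm over their backs; the gripper's body (75 mm by 190 mm) begins 51 mm behind the grasp point.
Start: joints at [-80.243, 30.224, 82.088, -0, 67.689, -10.227], TCP at [0.214, -0.587, 0.223] pointing down, gripper open.
Joint ranges: [-176.69, 176.69], [-43.24, 126.21], [12.49, 139.97], [-82, 262], [0, 151.66], [-163.58, 163.58]. Speed limits (degrees/s): [159.86, 159.86, 180, 180, 180, 180].

## Interface

Orientations are given as a 3x3 rotation matrix whose columns are the frame's x, y, z axes.
In Python, from rig import bot gives the robot as it stands.
- The arm moves only by the tool creep_tool, called after ">>>" as name(argument=value, ...) on one line, values as JSON. Schema: {"type":"object","properties":{"segments":{"type":"array","items":{"type":"array","items":{"type":"array","items":{"type":"number"},"minItems":7,"maxItems":7},"minItems":1,"maxItems":20},"minItems":1,"maxItems":1},"only":{"type":"string"},"quiet":{"type":"boolean"},"lines":{"type":"string"}},"required":["segments"],"additionalProperties":false}. segments is a list that holds a single list of rows (three levels of brackets), with 1 to 20 rows, each of 7 numbers: dx, dy, dz in m, then a rotation vector rx, ry, rz in degrees, then the opening from 0.0 (shut) to 1.0 (fully open); each row is the pose to reach, as a shift and turn from the pose commanded when the call began, along the tool's axes at that moment; what a row does not reach only later rows make up. A row lasts 1/10 s, in which the tool goes at most 0.05 m and 8.59 degrees, less where a joint would pass 70% of its speed; a pose out of reach is approached as far as the arm can. The fingers move at their own pace and stop on an object; the grip force is fixed at half the most. Time passes only in rows, so rows that do not move let the fingers close. The tool returns the time, the measured TCP pose, the force, the opening and the grip force at its end. only (a regular expression) keeps the lines of the reply that match it, lines (a string "A,B") keeps lines A to B, and quiet returns only ok. Input that does not fit is refused with a message, and nothing moves.
- bot.read_state(): the state, without advancing time (a new reading comes with each control period).
- bot.capture(name): name is "scene" or "top" or "wrist"; returns a dict with "color" (400x640x3 uint8, red, green, blue), "K" (3x3 intrinsics, pixels), "view" (4x4, takes a point from world to camera coordinates); the wrist camera has in their place "mount" (4x4, takes a point from camera to tool coordinates, whose origin is the TCP and whose axes are the flange's). Camera axes: x right, y up, looking along -z (the intrinsics and any distortion apply to the point x, -y, -z); pixel columns grow to the right and rows downward; lengths in m; the calibration is good to about 2 mm. A picture is of the moment at which its call begins: read the wrist's pose just before it. There is no depth.
- bot.hand_in(): hands the job in; it is judged then, once.
The state is a dict: "time_s": time; "joint_positions": joint angles; "qvel": joint speeds; "tau": joint torques, N m; "position": TCP position; "tcp_rot": TCP orientation; "force": force on the tool from outside, world axes, zero at the start; "moment": the same for the moment, N m; "opening": opening from 0.0 (shut) to 1.0 (fully open); "grasp_force": force on a finger pad.
Only numpy, scipy, OpenCV 4.12 (cv2) and the standard library are available. Lean on these libraries where they do the work, as an engineer would, in place of code of your own. Each camera call takes 0.05 s, during which the arm holds its last target. There are 200 camera calls.

## Task

A small folding tray table lies upside down on the sale bench with both of its tube legs only partly unfolded. Swing each leg up and outward until it is fully open against its stop, and let go. Leave the table lying where it is and do not disturb the goods around it.

Things in the scene. Friction and masses are not known exactly. Their poses are not given: they have to be found in the camera images.
- table_top: The tray table lying upside down, loose on the bench, 2 to 3.5 kg with its legs: brown hardboard underside facing up in a black rim, 284 mm (its x) by 444 mm (its y), rim 25 mm high. Origin at the centre of the rectangle, on the bench; z up. Pairs of steel hinge cheeks (up to 59 mm high) stand near both ends
- leg_a (a joint): Angle of leg A, hinged at the table's own +y end. 0 = folded flat onto the underside, pointing to the table's middle; 1.57 = straight up; 1.75 = hard stop, leaning 10 degrees outward. Stiff hinge (2 to 4 N at the crossbar): stays where it is left, no latch or spring
- leg_b (a joint): Angle of leg B, hinged at the table's own -y end. 0 = folded flat onto the underside, pointing to the table's middle; 1.57 = straight up; 1.75 = hard stop, leaning 10 degrees outward. Stiff hinge (2 to 4 N at the crossbar): stays where it is left, no latch or spring
- leg_a_bar (a point): Middle of leg A's crossbar, on the tube's centre line. Each leg is a U of bright steel tube 16 mm thick: arms 165 mm long from hinge axis to crossbar centre, 196 mm apart; the crossbar runs along the table's x, with 21 mm thick rubber sleeves 62 to 86 mm either side of its middle
- leg_b_bar (a point): Middle of leg B's crossbar, likewise
- leg_a_hinge (a point): Middle of leg A's hinge axis, which runs along the table's x, 185 mm from the table's centre towards its +y end and 44 mm above the bench
- leg_b_hinge (a point): Middle of leg B's hinge axis, 185 mm from the table's centre towards its -y end and 44 mm above the bench
- spray_can: Bystander: upright can, 64 mm across, 180 mm high, origin at the centre of its foot
- gas_bottle: Bystander: upright blue gas bottle, 76 mm across, 170 mm high, origin at the centre of its foot
- mallet: Bystander: orange plastic mallet about 280 mm long lying flat at the left edge of the bench (+y), its length along its own x, origin under it

How it is judged:
By the outcome, as a careful person would: the job done as asked, in the order asked, and still so for the second after the job is handed in, with the robot touching nothing.
It also fails if it takes over 51 s, if anything falls off the work surface, if the arm or the gripper's body presses on something with over 40 N, if the wrist force passes 120 N, or if a joint passes its speed limit or range.

## Working session

There is one attempt and no reset: what is moved stays moved. The work goes in short steps, Python scripts to look and compute and a tool call to move; the robot and the scene stay as the last step left them, time stands still between calls to the robot, and variables do not carry over. Pictures are saved under pics/ and viewed, at most 10 in all, crops included, and the job is handed in when it is done.

```bash
ls; mkdir -p pics; python3 - <<'E'
from rig import bot
import cv2,numpy as np,pickle
d={}
for n in("scene","top"):
    c=bot.capture(n);d[n]=c
    cv2.imwrite(f"pics/{n}0.png",cv2.cvtColor(c["color"],cv2.COLOR_RGB2BGR))
    print(n,{k:(v if k!="color" else 0) for k,v in c.items()})
pickle.dump(d,open("cams.pkl","wb"))
print(bot.read_state())
E
```

```text
pics
rig.py
scene {'color': 0, 'K': array([[382.80140474,   0.        , 317.91401385],
       [  0.        , 382.80140474, 202.34255369],
       [  0.        ,   0.        ,   1.        ]]), 'view': array([[ 0.31841381,  0.94794289,  0.00411472, -0.14682811],
       [-0.61656273,  0.20380233,  0.76047026,  0.2400159 ],
       [ 0.72004378, -0.24468121,  0.64935973, -1.83054539],
       [ 0.        ,  0.        ,  0.        ,  1.        ]])}
top {'color': 0, 'K': array([[430.41626193,   0.        , 319.74629993],
       [  0.        , 430.41626193, 200.03036216],
       [  0.        ,   0.        ,   1.        ]]), 'view': array([[-0.00442448, -0.99991884,  0.01194731, -0.0274236 ],
       [ 0.98344577, -0.00218669,  0.18118948, -0.51697846],
       [-0.18114865,  0.0125512 ,  0.98337563, -1.35561276],
       [ 0.        ,  0.        ,  0.        ,  1.        ]])}
{'time_s': 0.1, 'joint_positions': array([-8.02419211e+01,  3.02726845e+01,  8.21493253e+01, -1.84848252e-03,
        6.76879119e+01, -1.02265944e+01]), 'qvel': array([-0.0073795 , -0.03038725, -0.18739553, -0.03355217,  0.00757391,
       -0.0373069 ]), 'tau': array([-1.53173465e-05, -4.40984809e+01, -1.77150357e+01,  6.34027692e-02,
        5.33675216e-02, -4.90903744e-05]), 'position': array([ 0.21351894, -0.58670009,  0.22167816]), 'tcp_rot': array([[ 9.39779938e-01,  3.41779963e-01, -3.54577305e-04],
       [ 3.41780005e-01, -9.39778097e-01,  1.88567820e-03],
       [ 3.11263042e-04, -1.89330998e-03, -9.99998159e-01]]), 'force': array([ 0.14602611,  0.26972458, -0.48465431]), 'moment': array([ 0.01190252, -0.01440634, -0.07300049]), 'grasp_force': 0.0, 'opening': 1.0010335994666555}
```

View pics/scene0.png

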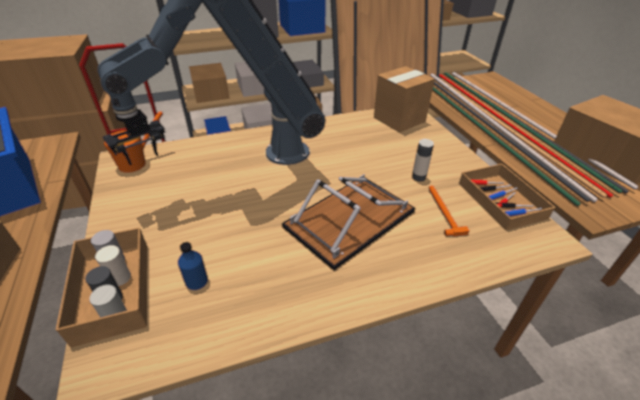

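View pics/top0.png

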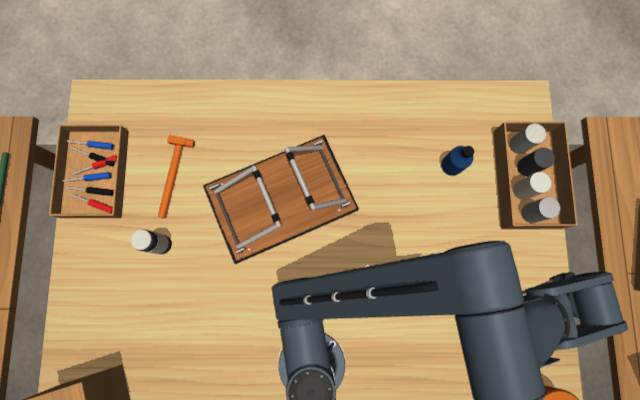

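Top: table corners at about (205,185), (325,136), (357,209), (235,262); leg bars near (267,195) and (300,178). Scene: table around (350,220), can at (423,160). I'll enlarge both.

```bash
python3 - <<'E'
import cv2
t=cv2.imread("pics/top0.png")[125:270,190:370]; cv2.imwrite("pics/t.png",cv2.resize(t,None,fx=4,fy=4,interpolation=cv2.INTER_CUBIC))
t=cv2.imread("pics/scene0.png")[165:275,275:425]; cv2.imwrite("pics/s.png",cv2.resize(t,None,fx=5,fy=5,interpolation=cv2.INTER_CUBIC))
E
```

```text
(no output)
```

View pics/t.png

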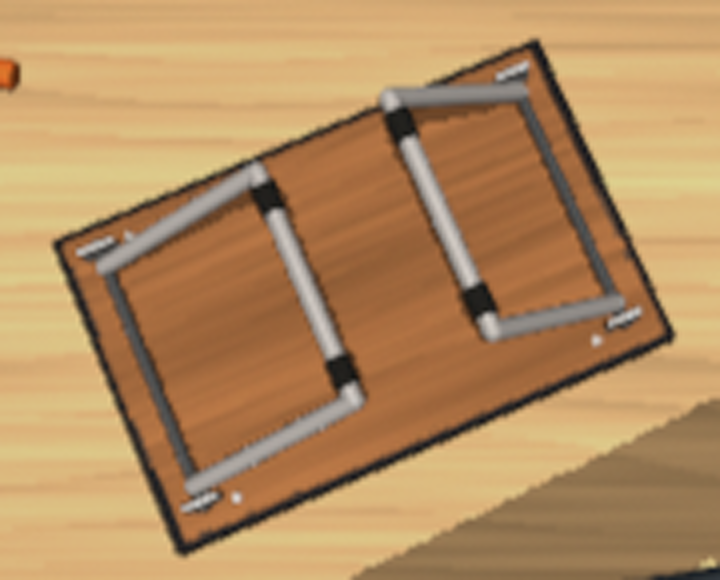

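View pics/s.png

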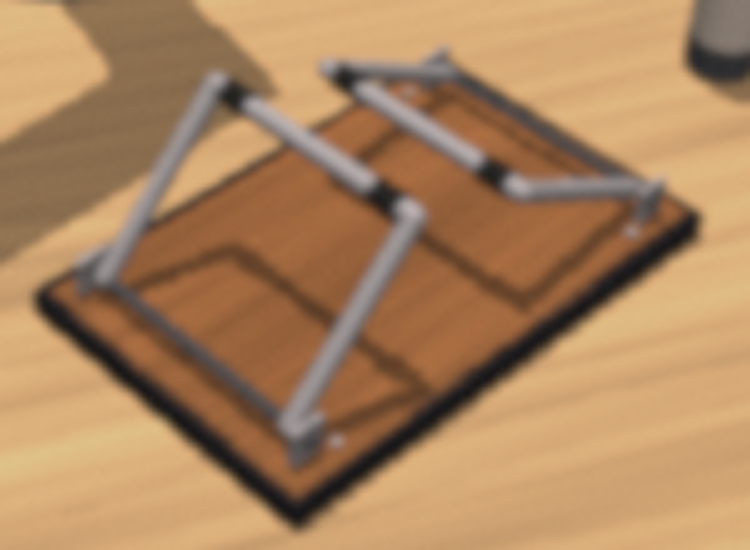

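```bash
cat > fit.py <<'E'
import numpy as np,pickle
from scipy.optimize import least_squares
d=pickle.load(open("cams.pkl","rb"))
def proj(n,P):
    c=d[n];p=np.atleast_2d(P)@c["view"][:3,:3].T+c["view"][:3,3]
    q=np.c_[p[:,0],-p[:,1],-p[:,2]]@c["K"].T
    return q[:,:2]/q[:,2:]
def T(p,L):
    c,s=np.cos(p[2]),np.sin(p[2]);L=np.atleast_2d(L)
    return np.c_[p[0]+c*L[:,0]-s*L[:,1],p[1]+s*L[:,0]+c*L[:,1],L[:,2]]
def bar(a,s,x,h=.044,r=.165): return [x,s*(.185-r*np.cos(a)),h+r*np.sin(a)]
def ray(n,uv):
    c=d[n];R=c["view"][:3,:3];k=np.linalg.solve(c["K"],[*uv,1]);return -R.T@c["view"][:3,3],R.T@[k[0],-k[1],-k[2]]
E
cat > m.py <<'E'
from fit import *
to=lambda l:np.array(l)/4+[190,125]
so=lambda l:np.array(l)/5+[275,165]
ut=to([(57,243),(182,550),(536,42),(671,337),(268,195),(343,370),(400,125),(479,300)])
us=so([(297,512),(40,295),(697,218),(497,173),(343,75),(385,197),(232,95)])
def r(p):
    C=lambda i,j:[i*.142,j*.222,.025]
    A=[bar(p[3],1,.074),bar(p[3],1,-.074)];B=[bar(p[4],-1,.074),bar(p[4],-1,-.074)]
    return np.r_[(proj("top",T(p,[C(1,1),C(-1,1),C(1,-1),C(-1,-1)]+A+B))-ut).ravel(),(proj("scene",T(p,[C(1,-1),C(-1,-1),C(1,1)]+A+B))-us).ravel()]
s=least_squares(r,[.6,0,.4,.4,.9]);p=s.x
print(p,np.degrees(p[2:]));print(np.round(s.fun.reshape(-1,2),1).tolist())
for a,sg,n in((p[3],1,"A"),(p[4],-1,"B")):
    print(n,"bar",T(p,bar(a,sg,0)),"hinge",T(p,[0,sg*.185,.044]),"open",T(p,bar(1.75,sg,0)))
# independent two-view height of bars
for n,i,j in(("A",4,3),("B",6,5)):
    P=[]
    for k in(0,1):
        o1,d1=ray("top",ut[i+k]);o2,d2=ray("scene",us[j+k])
        t=np.linalg.lstsq(np.c_[d1,-d2],o2-o1,rcond=None)[0];P.append((o1+t[0]*d1+o2+t[1]*d2)/2)
    print(n,"triang mid",np.mean(P,0))
# can foot/gas
for nm,uv,z in(("can_top",(141,239),.18),("gas_top",(466,152),.17)):
    o,v=ray("top",uv);print(nm,o+v*(z-o[2])/v[2])
E
python3 m.py
```

```text
[0.53236958 0.10094628 0.41629285 0.51330374 0.84547732] [23.85182356 29.41013817 48.44228229]
[[-2.2, -0.7], [-1.3, 1.4], [-0.1, -2.1], [1.4, -0.8], [-0.7, 0.8], [-0.8, 0.2], [0.1, -0.2], [0.1, -0.1], [-1.2, -0.2], [-3.1, -0.9], [0.6, -1.0], [-0.8, 0.0], [0.5, 1.0], [-0.3, 0.6], [0.3, 0.8]]
A bar [[0.51568352 0.13868615 0.12502455]] hinge [[0.45756063 0.27014622 0.044     ]] open [[0.44566778 0.29704499 0.20635768]]
B bar [[0.56291721 0.03185484 0.16746749]] hinge [[ 0.60717853 -0.06825367  0.044     ]] open [[ 0.61907137 -0.09515243  0.20635768]]
A triang mid [0.51715169 0.13705249 0.12877928]
B triang mid [0.56193275 0.0320774  0.16980408]
can_top [0.37933566 0.48853815 0.18      ]
gas_top [ 0.64202897 -0.47363754  0.17      ]
```

>>> creep_tool(segments=[[[0,0,-0.05,0,0,0,1],[0,0,-0.10,0,0,0,1],[0.539,-0.463,-0.138,0,0,-3.85,1],[0.539,-0.463,-0.138,0,0,-3.85,1],[0.539,-0.463,-0.138,0,0,-3.85,1],[0.539,-0.463,-0.138,0,0,-3.85,1],[0.539,-0.463,-0.138,0,0,-3.85,1],[0.539,-0.463,-0.138,0,0,-3.85,1],[0.539,-0.463,-0.138,0,0,-3.85,1],[0.539,-0.463,-0.138,0,0,-3.85,1],[0.539,-0.463,-0.138,0,0,-3.85,1],[0.539,-0.463,-0.138,0,0,-3.85,1],[0.539,-0.463,-0.138,0,0,-3.85,1],[0.539,-0.463,-0.138,0,0,-3.85,1],[0.539,-0.463,-0.138,0,0,-3.85,1],[0.539,-0.463,-0.138,0,0,-3.85,1],[0.539,-0.463,-0.138,0,0,-3.85,1],[0.539,-0.463,-0.138,0,0,-3.85,1],[0.539,-0.463,-0.138,0,0,-3.85,1],[0.539,-0.463,-0.138,0,0,-3.85,1]]])

```text
time_s: 2.1
position: [0.5611, 0.0305, 0.3603]
tcp_rot: [[0.916, 0.402, -0.001], [0.402, -0.916, -0.0], [-0.001, -0.0, -1.0]]
force: [-0.7, 0.2, -0.1]
opening: 1.001
grasp_force: 0.0
```

```bash
python3 - <<'E'
from rig import bot
import cv2,pickle
s=bot.read_state();c=bot.capture("wrist");pickle.dump((s,c),open("w1.pkl","wb"))
print(s["position"],s["tcp_rot"],c["K"],c["mount"])
cv2.imwrite("pics/w1.png",cv2.cvtColor(c["color"],cv2.COLOR_RGB2BGR))
E
```

```text
[0.56109877 0.03046784 0.36029246] [[ 9.15538708e-01  4.02228122e-01 -1.18845954e-03]
 [ 4.02227839e-01 -9.15539478e-01 -4.78896269e-04]
 [-1.28070717e-03 -3.95834402e-05 -9.99999179e-01]] [[311.51299784   0.         320.62368236]
 [  0.         311.51299784 196.78632444]
 [  0.           0.           1.        ]] [[ 1.02090978e-03  9.69726239e-01  2.44192503e-01  6.66241884e-02]
 [ 9.99999248e-01 -1.15594163e-03  4.09668252e-04 -1.57823213e-05]
 [ 6.79538334e-04  2.44191902e-01 -9.69726690e-01 -1.62546593e-01]
 [ 0.00000000e+00  0.00000000e+00  0.00000000e+00  1.00000000e+00]]
```

View pics/w1.png

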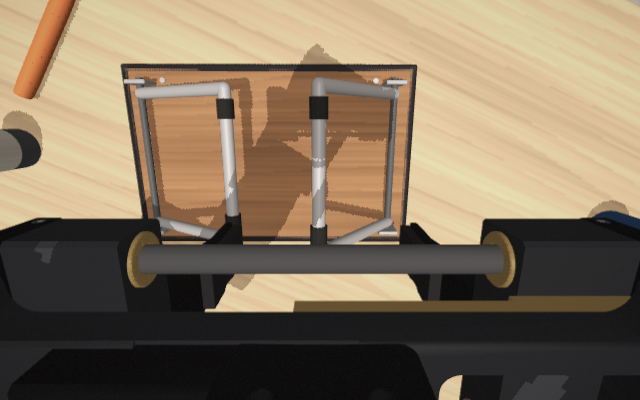

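Wrist view: table +x edge from (123,66) to (416,66), sleeves at (225,107) for A and (318,107) for B; bar B is vertical at column ≈319. I'll add these to the fit.

```bash
cat > m2.py <<'E'
import io,contextlib
with contextlib.redirect_stdout(io.StringIO()):
    from m import *
s0,c=pickle.load(open("w1.pkl","rb"))
W=np.eye(4);W[:3,:3]=s0["tcp_rot"];W[:3,3]=s0["position"]
d["w"]=dict(K=c["K"],view=np.linalg.inv(W@c["mount"]))
uw=np.array([(123,66),(416,66),(225,107),(318,107)])
def r2(p):
    q=r(p);q[:8]*=.4;q[16:22]*=.4   # corners rounded: less weight
    w=(proj("w",T(p,[[.142,.222,.025],[.142,-.222,.025],bar(p[3],1,.074),bar(p[4],-1,.074)]))-uw)
    w2=[proj("w",T(p,bar(p[4],-1,-.03)))[0,0]-319.3,proj("w",T(p,bar(p[3],1,-.03)))[0,0]-231]
    return np.r_[q,w.ravel(),w2]
s=least_squares(r2,p,loss="soft_l1");p=s.x
if __name__=="__main__":
    print(p,np.degrees(p[2:]));print(np.round(s.fun,1).tolist())
    for a,sg,n in((p[3],1,"A"),(p[4],-1,"B")):
        print(n,"bar",T(p,bar(a,sg,0)),"hinge",T(p,[0,sg*.185,.044]),"open",T(p,bar(1.75,sg,0)))
    print(proj("w",T(p,[bar(p[3],1,-.074),bar(p[4],-1,-.074)])))
    for n,i,k in(("A",4,2),("B",6,3)):
        for a,b,ua,ub in(("top","w",ut[i],uw[k]),):
            o1,d1=ray(a,ua);o2,d2=ray(b,ub);t=np.linalg.lstsq(np.c_[d1,-d2],o2-o1,rcond=None)[0]
            print(n,"sleeve triang",o1+t[0]*d1,o2+t[1]*d2, "model",T(p,bar(p[3] if n=="A" else p[4],1 if n=="A" else -1,.074)))
E
python3 m2.py
```

```text
[0.53256136 0.10081188 0.41945144 0.51769023 0.8321903 ] [24.03279699 29.6614651  47.6809919 ]
[-0.9, -0.2, -0.4, 0.6, -0.1, -0.9, 0.6, -0.4, -0.9, 0.8, -0.8, 0.2, -0.5, 0.0, -0.3, 0.0, -0.4, -0.0, -1.3, -0.3, 0.2, -0.5, -0.7, -0.2, 0.5, 0.9, 0.1, 0.7, 0.6, 1.1, -2.6, -1.0, 2.7, -2.5, -0.1, 3.2, 0.7, 1.8, -0.1, 0.3]
A bar [[0.51561087 0.13882472 0.12565427]] hinge [[0.45721835 0.26977469 0.044     ]] open [[0.4452406  0.29663576 0.20635768]]
B bar [[0.56266291 0.03330671 0.16600228]] hinge [[ 0.60790437 -0.06815093  0.044     ]] open [[ 0.61988211 -0.095012    0.20635768]]
[[233.70186204 224.32305338]
 [319.4445904  234.90203248]]
A sleeve triang [0.58550144 0.16608155 0.127066  ] [0.58698432 0.16948031 0.12789854] model [[0.58319599 0.16896192 0.12565427]]
B sleeve triang [0.63222615 0.06240617 0.15935263] [0.63185274 0.06507547 0.15939949] model [[0.63024803 0.06344391 0.16600228]]
```

>>> creep_tool(segments=[[[0.003,-0.002,0.05,0,0,-0.3,1],[0.003,-0.002,0.1,0,0,-0.3,1],[0.003,-0.002,0.14,0,0,-0.3,1],[0.003,-0.002,0.17,0,0,-0.3,1],[0.003,-0.002,0.195,0,0,-0.3,1],[0.003,-0.002,0.213,0,0,-0.3,1],[0.003,-0.002,0.213,0,0,-0.3,0.5],[0.003,-0.002,0.213,0,0,-0.3,0.4],[0.003,-0.002,0.213,0,0,-0.3,0.3]]])

```text
time_s: 3.05
position: [0.5648, 0.0343, 0.149]
tcp_rot: [[0.913, 0.408, 0.003], [0.408, -0.913, -0.0], [0.002, 0.001, -1.0]]
force: [0.3, -0.4, -0.1]
opening: 0.81
grasp_force: 0.0
```

>>> creep_tool(segments=[[[0,0,0,0,0,0,0.25],[0,0,0,0,0,0,0.2],[0,0,0,0,0,0,0.1],[0,0,0,0,0,0,0.1],[0,0,0,0,0,0,0.1]]])

```text
time_s: 3.55
position: [0.5639, 0.0351, 0.1477]
tcp_rot: [[0.913, 0.409, 0.0], [0.409, -0.913, -0.0], [0.0, 0.0, -1.0]]
force: [0.2, -0.2, -0.2]
opening: 0.353
grasp_force: 0.0
```

>>> creep_tool(segments=[[[0,0,0,0,0,0,0.1],[0,0,0,0,0,0,0.1],[0,0,0,0,0,0,0.1],[0,0,0,0,0,0,0.1]]])

```text
time_s: 3.95
position: [0.5639, 0.035, 0.1475]
tcp_rot: [[0.913, 0.409, 0.0], [0.409, -0.913, -0.0], [0.0, 0.0, -1.0]]
force: [-0.8, -0.9, -0.7]
opening: 0.173
grasp_force: 30.0
```

>>> creep_tool(segments=[[[0,0,0,0,0,0,0.1],[0,0,0,0,0,0,0.1]]])

```text
time_s: 4.15
position: [0.5639, 0.0349, 0.1475]
tcp_rot: [[0.913, 0.409, 0.0], [0.409, -0.913, -0.0], [-0.0, 0.0, -1.0]]
force: [0.4, -0.9, -0.5]
opening: 0.172
grasp_force: 30.0
```

>>> creep_tool(segments=[[[0,0.006,-0.0055,0,0,0,0.1],[0,0.0115,-0.010,0,0,0,0.1],[0,0.0175,-0.0141,0,0,0,0.1],[0,0.0235,-0.018,0,0,0,0.1],[0,0.0296,-0.0218,0,0,0,0.1],[0,0.0296,-0.0218,0,0,0,0.1]]])

```text
time_s: 4.75
position: [0.576, 0.0071, 0.1704]
tcp_rot: [[0.913, 0.408, -0.0], [0.408, -0.913, -0.001], [-0.0, 0.001, -1.0]]
force: [-0.3, 1.4, 1.1]
opening: 0.172
grasp_force: 30.0
```

>>> creep_tool(segments=[[[0,0.0064,-0.0035,0,0,0,0.1],[0,0.0128,-0.0066,0,0,0,0.1],[0,0.0194,-0.0095,0,0,0,0.1],[0,0.0261,-0.0121,0,0,0,0.1],[0,0.0329,-0.0144,0,0,0,0.1],[0,0.0398,-0.0165,0,0,0,0.1],[0,0.0398,-0.0165,0,0,0,0.1]]])

```text
time_s: 5.45
position: [0.5919, -0.0292, 0.1877]
tcp_rot: [[0.913, 0.409, -0.001], [0.409, -0.913, -0.001], [-0.001, 0.001, -1.0]]
force: [-4.0, 1.5, 7.6]
opening: 0.17
grasp_force: 30.0
```

>>> creep_tool(segments=[[[0,0,0,0,0,0,0.3],[0,0,0,0,0,0,0.3],[0,0,0,0,0,0,0.3],[0,0.01,-0.002,0,0,0,0.3],[0,0.02,-0.003,0,0,0,0.3],[0,0.03,-0.004,0,0,0,0.3],[0,0.04,-0.004,0,0,0,0.3],[0,0.05,-0.004,0,0,0,0.3],[0,0.058,-0.004,0,0,0,0.3],[0,0.064,-0.004,0,0,0,0.3],[0,0.066,-0.004,0,0,0,0.3],[0,0.066,-0.004,0,0,0,0.3]]])

```text
time_s: 6.65
position: [0.6195, -0.0892, 0.1896]
tcp_rot: [[0.913, 0.409, 0.0], [0.409, -0.913, -0.001], [-0.0, 0.001, -1.0]]
force: [-0.4, 0.1, -0.2]
opening: 0.303
grasp_force: 0.0
```

>>> creep_tool(segments=[[[0,0.003,0,0,0,0,0.3],[0,0.005,0,0,0,0,0.3],[0,0.005,0,0,0,0,0.3]]])

```text
time_s: 6.95
position: [0.6211, -0.0931, 0.1897]
tcp_rot: [[0.912, 0.409, -0.0], [0.409, -0.912, -0.0], [-0.0, -0.0, -1.0]]
force: [0.0, 0.8, -0.2]
opening: 0.304
grasp_force: 0.6
```

>>> creep_tool(segments=[[[0,0.002,0,0,0,0,0.3],[0,0.004,0,0,0,0,0.3]]])

```text
time_s: 7.15
position: [0.6227, -0.0966, 0.1898]
tcp_rot: [[0.912, 0.409, -0.0], [0.409, -0.912, 0.0], [-0.0, -0.0, -1.0]]
force: [-0.2, 1.3, -1.6]
opening: 0.301
grasp_force: 0.9
```

>>> creep_tool(segments=[[[0,0.001,0,0,0,0,0.3],[0,0.002,0,0,0,0,0.3]]])

```text
time_s: 7.35
position: [0.6228, -0.097, 0.1896]
tcp_rot: [[0.913, 0.408, -0.002], [0.408, -0.913, 0.003], [-0.001, -0.004, -1.0]]
force: [-1.9, 7.3, 1.1]
opening: 0.302
grasp_force: 3.7
```

>>> creep_tool(segments=[[[0,0.001,0,0,0,0,0.3],[0,0.002,0,0,0,0,0.3]]])

```text
time_s: 7.55
position: [0.6228, -0.097, 0.1896]
tcp_rot: [[0.913, 0.408, -0.004], [0.408, -0.913, 0.007], [-0.001, -0.008, -1.0]]
force: [-2.5, 10.2, 1.7]
opening: 0.301
grasp_force: 5.5
```

```bash
python3 - <<'E'
from rig import bot
import cv2
c=bot.capture("scene");cv2.imwrite("pics/s2.png",cv2.resize(cv2.cvtColor(c["color"],cv2.COLOR_RGB2BGR)[125:275,265:425],None,fx=4,fy=4,interpolation=cv2.INTER_CUBIC))
s=bot.read_state();print(s["position"],s["force"])
E
```

```text
[ 0.62282755 -0.0969961   0.18959629] [-3.25158952  9.54091647  2.19172408]
```

View pics/s2.png

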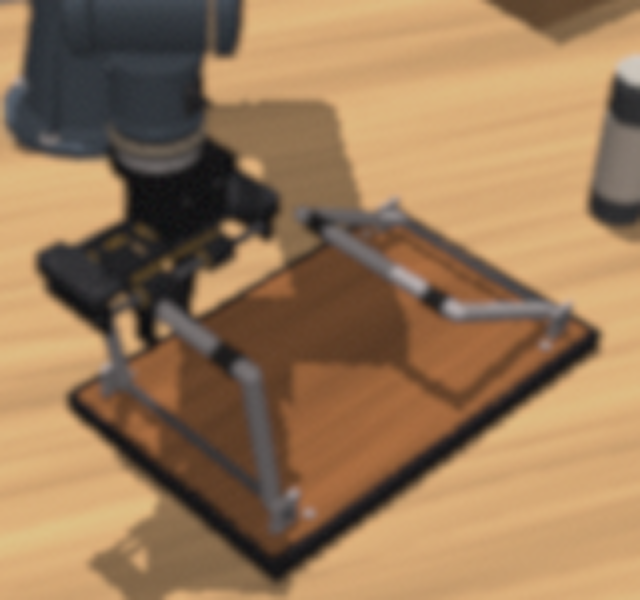

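Leg B sits against its stop: the force climbed to 10 N and the bar stopped moving. The image shows it leaning outward with the table unmoved. Next I'll centre the fingers, let go, lift and move to above A.

>>> creep_tool(segments=[[[0,-0.004,0,0,0,0,0.3],[0,-0.008,0,0,0,0,0.3],[0,-0.008,0,0,0,0,0.5],[0,-0.008,0,0,0,0,0.5],[0,-0.008,-0.03,0,0,0,0.5],[0,-0.008,-0.065,0,0,0,0.5],[0,-0.008,-0.09,0,0,0,0.5],[0,-0.05,-0.1,0,0,0,1],[0,-0.1,-0.1,0,0,0,1],[0,-0.15,-0.1,0,0,0,1],[0,-0.2,-0.1,0,0,0,1],[0,-0.24,-0.1,0,0,0,1],[-0.0015,-0.262,-0.1,0,0,0,1],[-0.0015,-0.262,-0.1,0,0,0,1],[-0.0015,-0.262,-0.1,0,0,0,1]]])

```text
time_s: 9.1
position: [0.5167, 0.1379, 0.2902]
tcp_rot: [[0.912, 0.41, 0.002], [0.41, -0.912, -0.001], [0.001, 0.001, -1.0]]
force: [0.1, 0.1, 0.1]
opening: 0.994
grasp_force: 0.0
```

```bash
python3 - <<'E'
from rig import bot
import cv2,pickle
s=bot.read_state();print(s["position"],s["tcp_rot"][:,1])
c=bot.capture("wrist");pickle.dump((s,c),open("w2.pkl","wb"));cv2.imwrite("pics/w2.png",cv2.cvtColor(c["color"],cv2.COLOR_RGB2BGR))
E
```

```text
[0.51666176 0.13788607 0.2902267 ] [ 0.40974965 -0.9121969   0.00142645]
```

View pics/w2.png

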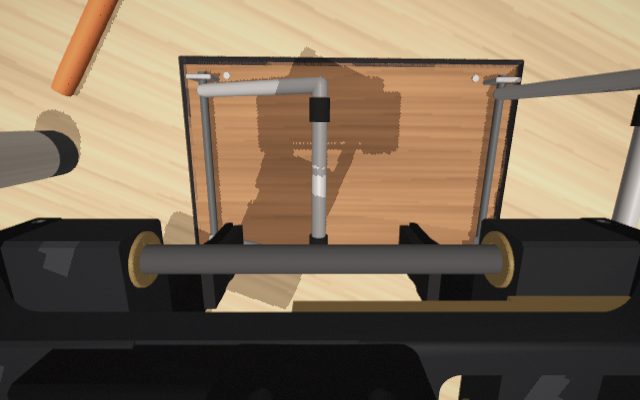

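The wrist view shows bar A vertical at column 319.5, centred between the fingers. Its sleeve is at (319,110), and B's leg stays open at right. I'll descend and grip.

>>> creep_tool(segments=[[[0,0,0.05,0,0,0,1],[0,0,0.095,0,0,0,1],[0,0,0.13,0,0,0,0.8],[0,0,0.16,0,0,0,0.6],[0,0,0.176,0,0,0,0.4],[0,0,0.183,0,0,0,0.4],[0,0,0.183,0,0,0,0.3],[0,0,0.183,0,0,0,0.2],[0,0,0.183,0,0,0,0.1],[0,0,0.183,0,0,0,0.1],[0,0,0.183,0,0,0,0.1],[0,0,0.183,0,0,0,0.1],[0,0,0.183,0,0,0,0.1],[0,0,0.183,0,0,0,0.1]]])

```text
time_s: 10.55
position: [0.5158, 0.1391, 0.1068]
tcp_rot: [[0.913, 0.408, -0.0], [0.408, -0.913, 0.002], [0.001, -0.002, -1.0]]
force: [0.0, 5.7, -2.7]
opening: 0.171
grasp_force: 30.0
```

>>> creep_tool(segments=[[[0,-0.004,-0.0065,0,0,0,0.1],[0,-0.008,-0.0126,0,0,0,0.1],[0,-0.0124,-0.0185,0,0,0,0.1],[0,-0.0168,-0.0241,0,0,0,0.1],[0,-0.0216,-0.0295,0,0,0,0.1],[0,-0.0265,-0.0347,0,0,0,0.1],[0,-0.0318,-0.0397,0,0,0,0.1],[0,-0.0371,-0.0444,0,0,0,0.1],[0,-0.0371,-0.0444,0,0,0,0.1]]])

```text
time_s: 11.45
position: [0.502, 0.171, 0.1535]
tcp_rot: [[0.912, 0.41, 0.004], [0.41, -0.912, -0.003], [0.002, 0.004, -1.0]]
force: [0.9, -5.1, 5.5]
opening: 0.171
grasp_force: 30.0
```

>>> creep_tool(segments=[[[0,-0.0057,-0.0045,0,0,0,0.1],[0,-0.0115,-0.0088,0,0,0,0.1],[0,-0.0175,-0.0127,0,0,0,0.1],[0,-0.0236,-0.0165,0,0,0,0.1],[0,-0.0236,-0.0165,0,0,0,0.1]]])

```text
time_s: 11.95
position: [0.4932, 0.1913, 0.1713]
tcp_rot: [[0.911, 0.411, 0.006], [0.411, -0.911, -0.005], [0.003, 0.007, -1.0]]
force: [1.5, -9.2, 13.8]
opening: 0.17
grasp_force: 30.0
```

>>> creep_tool(segments=[[[0,0,0,0,0,0,0.3],[0,0,0,0,0,0,0.3],[0,0,-0.001,0,0,0,0.3],[0,-0.0128,-0.008,0,0,0,0.3],[0,-0.0195,-0.011,0,0,0,0.3],[0,-0.0261,-0.014,0,0,0,0.3],[0,-0.033,-0.016,0,0,0,0.3],[0,-0.0398,-0.018,0,0,0,0.3],[0,-0.047,-0.020,0,0,0,0.3],[0,-0.054,-0.0216,0,0,0,0.3],[0,-0.061,-0.0225,0,0,0,0.3],[0,-0.068,-0.0235,0,0,0,0.3],[0,-0.075,-0.024,0,0,0,0.3],[0,-0.0825,-0.024,0,0,0,0.3],[0,-0.0925,-0.024,0,0,0,0.3],[0,-0.1,-0.023,0,0,0,0.3],[0,-0.106,-0.022,0,0,0,0.3],[0,-0.108,-0.022,0,0,0,0.3],[0,-0.108,-0.022,0,0,0,0.3]]])

```text
time_s: 13.85
position: [0.4464, 0.2926, 0.1894]
tcp_rot: [[0.913, 0.409, -0.001], [0.409, -0.913, 0.0], [-0.001, -0.001, -1.0]]
force: [-1.1, -0.2, 0.2]
opening: 0.301
grasp_force: 0.0
```

>>> creep_tool(segments=[[[0,-0.002,0,0,0,0,0.3],[0,-0.004,0,0,0,0,0.3]]])

```text
time_s: 14.05
position: [0.4452, 0.2953, 0.1895]
tcp_rot: [[0.913, 0.409, -0.001], [0.409, -0.913, -0.001], [-0.001, 0.0, -1.0]]
force: [0.7, -1.8, -0.2]
opening: 0.298
grasp_force: 0.9
```

>>> creep_tool(segments=[[[0,-0.001,0,0,0,0,0.3],[0,-0.002,0,0,0,0,0.3]]])

```text
time_s: 14.25
position: [0.4444, 0.2973, 0.1896]
tcp_rot: [[0.913, 0.409, -0.001], [0.409, -0.913, -0.0], [-0.001, 0.0, -1.0]]
force: [0.8, -2.3, -2.1]
opening: 0.301
grasp_force: 0.9
```

>>> creep_tool(segments=[[[0,-0.001,0,0,0,0,0.3],[0,-0.002,0,0,0,0,0.3]]])

```text
time_s: 14.45
position: [0.4437, 0.2993, 0.1897]
tcp_rot: [[0.913, 0.409, -0.0], [0.409, -0.913, -0.0], [-0.0, 0.0, -1.0]]
force: [0.2, -1.2, -0.8]
opening: 0.302
grasp_force: 0.9
```

>>> creep_tool(segments=[[[0,-0.001,0,0,0,0,0.3],[0,-0.002,0,0,0,0,0.3]]])

```text
time_s: 14.65
position: [0.443, 0.3012, 0.1898]
tcp_rot: [[0.913, 0.409, 0.0], [0.409, -0.913, 0.0], [0.0, 0.0, -1.0]]
force: [0.2, -2.2, -0.8]
opening: 0.299
grasp_force: 0.9
```

>>> creep_tool(segments=[[[0,-0.001,0,0,0,0,0.3],[0,-0.002,0,0,0,0,0.3]]])

```text
time_s: 14.85
position: [0.4422, 0.3031, 0.1898]
tcp_rot: [[0.913, 0.409, 0.0], [0.409, -0.913, 0.0], [0.0, -0.0, -1.0]]
force: [0.6, -2.4, -2.3]
opening: 0.302
grasp_force: 0.9
```

>>> creep_tool(segments=[[[0,-0.001,0,0,0,0,0.3],[0,-0.002,0,0,0,0,0.3]]])

```text
time_s: 15.05
position: [0.442, 0.3035, 0.1897]
tcp_rot: [[0.912, 0.41, 0.001], [0.41, -0.912, -0.003], [-0.0, 0.003, -1.0]]
force: [3.7, -8.6, -2.0]
opening: 0.302
grasp_force: 4.3
```

>>> creep_tool(segments=[[[0,-0.001,0,0,0,0,0.3],[0,-0.002,0,0,0,0,0.3]]])

```text
time_s: 15.25
position: [0.4419, 0.3038, 0.1897]
tcp_rot: [[0.912, 0.411, 0.002], [0.411, -0.912, -0.006], [-0.001, 0.007, -1.0]]
force: [5.3, -11.6, -1.1]
opening: 0.304
grasp_force: 6.2
```

>>> creep_tool(segments=[[[0,0.004,0,0,0,0,0.3],[0,0.008,0,0,0,0,0.3],[0,0.008,0,0,0,0,0.5],[0,0.008,0,0,0,0,0.5],[0,0.008,-0.03,0,0,0,0.5],[0,0.008,-0.065,0,0,0,0.5],[0,0.008,-0.1,0,0,0,0.5],[0,0.008,-0.15,0,0,0,0.5],[-0.1,0.05,-0.2,0,0,0,0.5],[-0.1,0.05,-0.2,0,0,0,0.5],[-0.1,0.05,-0.2,0,0,0,0.5],[-0.1,0.05,-0.2,0,0,0,0.5]]])

```text
time_s: 16.45
position: [0.3684, 0.2195, 0.3916]
tcp_rot: [[0.913, 0.408, 0.003], [0.408, -0.913, 0.001], [0.004, 0.0, -1.0]]
force: [0.9, 0.1, 0.3]
opening: 0.501
grasp_force: 0.0
```

```bash
cat > chk.py <<'E'
from rig import bot
from m2 import *
import cv2
im=[]
for n,(y,x) in(("top",(110,180)),("scene",(120,260))):
    c=cv2.cvtColor(bot.capture(n)["color"],cv2.COLOR_RGB2BGR)
    big=cv2.resize(c[y:y+165,x:x+200],None,fx=2,fy=2,interpolation=cv2.INTER_CUBIC);f=lambda q:tuple(int(v) for v in (q-[x,y])*2)
    for sg in(1,-1):
        e=[f(q) for q in proj(n,T(p,[bar(1.745,sg,-.098),bar(1.745,sg,.098)]))];cv2.line(big,*e,(0,255,0),1)
    e=[f(q) for q in proj(n,T(p,[[i*.142,j*.222,.025] for i,j in((1,1),(1,-1),(-1,-1),(-1,1))]))];cv2.polylines(big,[np.array(e)],True,(255,255,0),1)
    im.append(big)
cv2.imwrite("pics/end.png",np.hstack(im))
E
python3 chk.py
```

```text
(no output)
```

View pics/end.png

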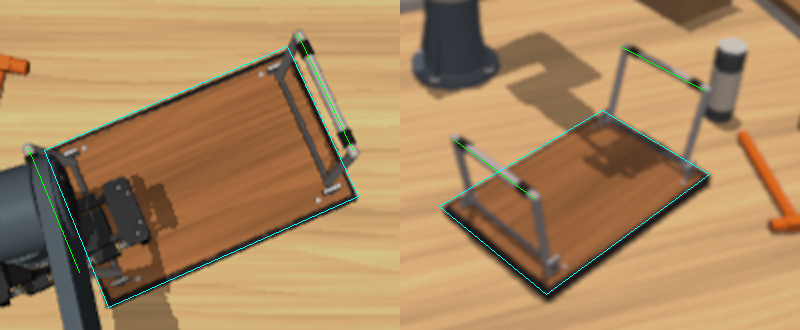

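The predicted open bars (green) lie on both crossbars, and the table outline still matches its starting place. The goods shown haven't moved.

```bash
python3 -c "
from rig import bot
print(bot.hand_in())"
```

```text
the job is handed in; nothing more can be done
None
```

Both legs are fully open against their stops and released, the table and the goods seen in the final views are where they were, and I handed the job in after about 16.5 s of robot time; no verdict was shown.

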